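Stand the toppled tub back up and into its row

ROBOT

A 6-joint arm with a two-finger parallel gripper is mounted at the origin on the work surface. World frame = base frame: x ahead of the robot, y to its left, z up, the work surface at z = 0. Lengths are in mm, angles in rad, forces in N, time in s.
With the tool pointing down it reaches from about 275 to 1000 mm from the base axis. Payload 8.4 kg.
Tool frame: the origin (TCP) lies midway between the tips of the shut fingers; the grasp point (between the pads) lies r.grasp_offset behind it (r.grasp_offset is the distance from the TCP to the grasp point, in mm); z points along the fingers, y is the direction in which the jaws open and shut (so a half turn about z gives the same grasp; the last joint's range is limited). The gripper opens to 85 mm and grips with 20 to 120 N. Pads are 22 mm wide; open, the fingers measure 114 mm over their backs; the gripper's body (76 mm by 85 mm) begins 54 mm behind the grasp point. The pads swing forward as they close: fully open they stand 13 mm farther back than shut.
Start: joints at [-1.207, 0.353, 1.633, -0, 1.155, -0.002], TCP at [223.559, -583.652, 231.281] pointing down, gripper open.
Joint ranges: [-2.63, 2.63], [-0.92, 2.1], [0.06, 2.66], [-1.3, 4.44], [0, 2.69], [-3.02, 3.02]. Speed limits (rad/s): [2.22, 2.22, 2.79, 3.14, 3.14, 3.14].

INTERFACE

Orientations are given as [roll, pitch, yaw] about the fixed x, y, z axes, in that order (R = Rz(yaw) Ry(pitch) Rx(roll)).
In Python, from rig import r gives the robot as it stands.
- The arm moves only by the tool jog_arm, never from a script. Its argument "series" is a list that holds one entry, the list of rows, each a list of 7 numbers: the shift along the tool's x, y, z in cm, then the turn, a rotation vector about the tool's x, y, z in degrees, then the finger opening in cm, from 0 to 8.54. A call has 1 to 5 rows; each row is the pose to reach, as a shift and turn from the pose commanded when the call began, along the tool's axes at that moment; what a row does not reach only later rows make up. A row lasts 1/8 s, in which the tool goes at most 62.5 mm and 10.7 degrees, less where a joint would pass 70% of its speed; a pose out of reach is approached as far as the arm can. A call with a gripper value outside its range is refused whole. The fingers move at their own pace and stop on an object; "newtons" is the grip in N (left out, the last holds). Time passes only in rows, so rows that repeat a pose let the fingers close. It gives the time, the measured TCP pose, the force and the opening at its end, in the units of the state.
- r.sense(): the state, without advancing time (a new reading comes with each control period).
- r.grab_frame(name): name is "scene" or "top"; returns the picture (480x640x3 uint8, red, green, blue); there is no depth.
- r.calibration(name): a dict with "mtx" (3x3 intrinsics, pixels), "origin" and "attitude" of the camera in the world. Camera axes: x right, y down, z forward; pixel columns grow to the right and rows downward; lengths in mm; the calibration is good to about 2 mm. A picture is of the moment at which its call begins. calibration takes no time and is no camera call.
- r.sign_off(): hands the job in, once; it reports no verdict.
The state is a dict: "clock": time; "qpos": joint angles; "qvel": joint speeds; "joint_efforts": joint torques, N m; "eef_pos": TCP position; "tcp_rot": TCP orientation; "contact_force": force on the tool from outside, world axes, zero at the start; "wrist_torque": the same for the moment, N m; "opening": opening from 0.0 (shut) to 1.0 (fully open).
Only numpy, scipy, OpenCV 4.12 (cv2) and the standard library are available. Lean on these libraries where they do the work, as an engineer would, in place of code of your own. Each camera call takes 0.05 s, during which the arm holds its last target.

TASK

One of the square lidded storage tubs has toppled forward out of its row and lies on its side, its lid towards the robot. Push against its top to tip it back up onto its base, then push it back into the gap until it stands square in the row, midway between the two tubs beside it and with its front in line with theirs. Only push it with the fingers, never lift or carry it, and leave the other tubs, the bottle and the jar where they stand.

Things in the scene. Friction and masses are not known exactly. Their poses are not given: they have to be found in the camera images.
- tub: The toppled tub: closed white plastic box, 140 x 140 mm square, 75 mm tall, straight walls, flush red lid, about 0.4 kg, centre of mass 35 mm above its base. Origin at the centre of its base; own z points from base to lid. It starts on one side wall (140 mm high, 75 mm deep, origin 70 mm up), z level towards the robot, own x up; once it stands, own x points away from the robot.
- tub_heel (a point): Middle of the tub's lower base edge, (-70, 0, 0) mm in its frame; on the table. Pushed away from the robot on the lid near its top (some 120 mm up), the tub pivots on this edge, passes its balance point at 27 degrees and falls onto its base beyond the edge, which is then its bottom front edge. Pushed lower it slides instead.
- tub_lid (a point): Centre of the outer face of the tub's lid, 75 mm from the origin along the tub's own z.
- left_tub: The tub standing at the left (robot's left) of the gap: same make, 140 x 140 x 75 mm, 1.1 kg. Origin at the centre of its base, z up, x away from the robot, square to the row, y along the row to the left. The middle of the gap is 180 mm from its origin along -y; its front face is 70 mm before its origin.
- low_tub: The tub at the right of the gap: same make, 140 x 140 mm but only 55 mm tall, 1.0 kg. Origin at the centre of its base, axes parallel to the left tub's, 360 mm from it along the row, so that the gap is 220 mm wide.
- extract_bottle: Small amber glass bottle with a black cap, 44 mm across, 120 mm tall, standing to one side in front of the row. Origin at the centre of its base. To be left alone.
- sprinkle_jar: Small glass jar with a white cap, 54 mm across, 85 mm tall, standing to the other side in front of the row. Origin at the centre of its base. To be left alone.
There are look-alikes about, which are no part of the job. What is shaped like the tub but pink is not meant.

How it is judged (in metres and radians):
On the way:
1. the toppled tub stands on its base (angle between tub's own z axis and vertical below 0.1 rad), for 0.3 s.
At the end, for the whole second after the job is handed in: The tub stands on its base on the table at rest, lid up (within 0.06 rad of upright), its front in line with the left tub's within 12 mm, within 20 mm of the middle of the gap and square to the row within 0.15 rad; the other tubs, the bottle and the jar stand upright (angle between each of tub, left_tub, low_tub, extract_bottle, sprinkle_jar's own z axis and vertical below 0.06 rad and height (world z) of tub below 0.006 m and x of tub in the frame of left_tub between -0.012 and 0.012 m and y of tub in the frame of left_tub between -0.2 and -0.16 m and (angle between the x axis of tub and the x axis of left_tub, either way round below 0.15 rad or angle between the x axis of tub and the y axis of left_tub, either way round below 0.15 rad) and linear speed of tub below 0.02 m/s); the robot touches nothing.
It fails at once if the tub is lifted or carried, or rolled over the wrong way: the edge it pivots on rises more than 30 mm (height (world z) of tub_heel above 0.03 m).
It fails at once if the tub on the left of the gap is moved more than 15 mm (distance of left_tub from where it was at the start of the episode above 0.015 m).
It fails at once if the low tub on the right of the gap is moved more than 15 mm (distance of low_tub from where it was at the start of the episode above 0.015 m).
It fails at once if the extract bottle is moved more than 15 mm (distance of extract_bottle from where it was at the start of the episode above 0.015 m).
It fails at once if the sprinkle jar is moved more than 15 mm (distance of sprinkle_jar from where it was at the start of the episode above 0.015 m).
It also fails if it takes over 48 s, if anything falls off the work surface, if the arm or the gripper's body presses on something with over 40 N, if the wrist force passes 120 N, or if a joint passes its speed limit or range.

## Working session

There is one attempt and no reset: what is moved stays moved. The work goes in short steps, Python scripts to look and compute and a tool call to move; the robot and the scene stay as the last step left them, time stands still between calls to the robot, and variables do not carry over. Pictures are saved under pics/ and viewed, and the job is handed in when it is done.

Besides the shell and the picture viewer there is one more tool, called after ">>>" as name(argument=value, ...) on one line, values as JSON. jog_arm: Moves the arm, as the interface text tells. Its arguments: {"type":"object","properties":{"series":{"type":"array","items":{"type":"array","items":{"type":"array","items":{"type":"number"}}}},"newtons":{"type":"number"}},"required":["series"]}

```bash
mkdir -p pics; ls
python3 - <<'E'
from rig import r
import cv2
print(r.sense())
for n in("scene","top"):
    f=r.grab_frame(n); cv2.imwrite(f"pics/{n}0.png",f[:,:,::-1]); print(n,r.calibration(n))
print(r.grasp_offset)
E
```

```text
pics
{'clock': 0.0, 'qpos': array([-1.20736343e+00,  3.53673848e-01,  1.63413918e+00,  2.72992451e-05,
        1.15521469e+00, -2.41716594e-03]), 'qvel': array([-7.72146590e-04, -3.88482572e-04, -1.14807678e-03,  1.26227352e-05,
        4.77906713e-05,  1.73373988e-03]), 'joint_efforts': array([ 4.22282437e-04, -6.05250049e+01, -3.42066979e+01, -7.34922719e-05,
        9.25684551e-03,  4.73123620e-06]), 'eef_pos': array([ 223.41478442, -583.18416161,  230.54347993]), 'tcp_rot': array([-3.14015765e+00, -2.84284521e-05,  3.65839005e-01]), 'contact_force': array([-0.07189082, -0.25591988, -0.58059286]), 'wrist_torque': array([-0.00684575,  0.06221789,  0.0236009 ]), 'opening': 0.9996888766261243}
scene {'mtx': array([[440.00644285,   0.        , 318.13936349],
       [  0.        , 440.00644285, 238.56321173],
       [  0.        ,   0.        ,   1.        ]]), 'origin': array([991.76807655, 588.44091818, 571.53388687]), 'attitude': array([-2.16757625,  0.02145977,  2.41464862])}
top {'mtx': array([[601.13203399,   0.        , 317.04184344],
       [  0.        , 601.13203399, 238.40141291],
       [  0.        ,   0.        ,   1.        ]]), 'origin': array([ 365.03789673,   41.2135547 , 1513.65483102]), 'attitude': array([-3.01918914e+00, -2.42886470e-03, -1.59226687e+00])}
18.700000000000003
```

View pics/scene0.png

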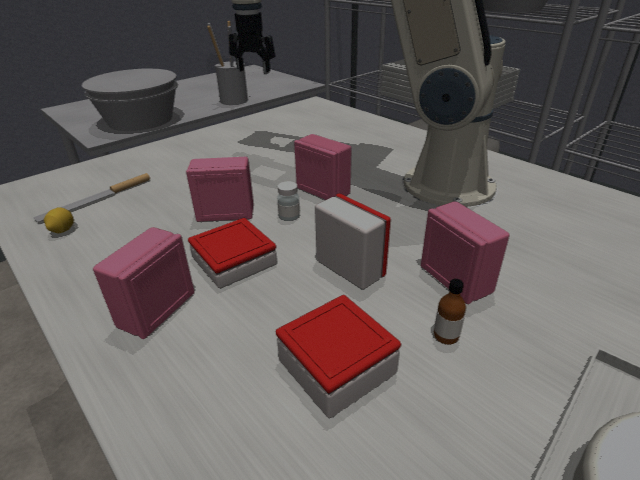

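View pics/top0.png

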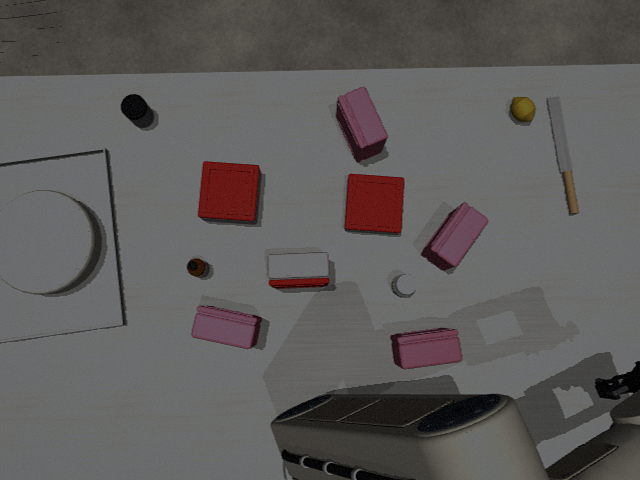

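The top view shows the toppled tub at (298,268): white wall up, red lid facing the robot. The left tub is at (230,192) and the low tub at (375,204). The bottle is at (197,267) and the jar at (403,285). The pink boxes at (228,327), (427,348), (455,236) and (362,124) are look-alikes. Only the white box with a red lid fits. I'll confirm it in a crop and measure.

```bash
cat > h.py <<'E'
from rig import r
import numpy as np, cv2
from scipy.spatial.transform import Rotation as R
def cast(n,uv,z):
    c=r.calibration(n); M=R.from_euler('xyz',c['attitude']).as_matrix(); o=c['origin']
    uv=np.atleast_2d(np.array(uv,float)); d=np.c_[uv,np.ones(len(uv))]@np.linalg.inv(c['mtx']).T@M.T
    return o+d*((z-o[2])/d[:,2])[:,None]
def proj(n,p):
    c=r.calibration(n); M=R.from_euler('xyz',c['attitude']).as_matrix()
    q=(np.atleast_2d(p)-c['origin'])@M; q=q@c['mtx'].T; return q[:,:2]/q[:,2:]
def redmask(f):
    h=cv2.cvtColor(f,cv2.COLOR_RGB2HSV)
    return (((h[...,0]<6)|(h[...,0]>174))&(h[...,1]>190)&(h[...,2]>60)).astype(np.uint8)*255
def blobs(m,a=150):
    cs,_=cv2.findContours(m,cv2.RETR_EXTERNAL,cv2.CHAIN_APPROX_NONE)
    return [c[:,0].astype(float) for c in cs if cv2.contourArea(c)>a]
def rect(P):
    (c,s,a)=cv2.minAreaRect(P[:,:2].astype(np.float32)); a=(a+45)%90-45
    return np.round(c,1),np.round(s,1),round(a,2)
E
python3 - <<'E'
from h import *
t=cv2.imread('pics/top0.png')[:,:,::-1].copy(); s=cv2.imread('pics/scene0.png')
for b in blobs(redmask(t)):
    print('px',b.mean(0))
    for z in(55,75,140): print(z,rect(cast('top',b,z)))
# white top face of toppled tub
h=cv2.cvtColor(t,cv2.COLOR_RGB2HSV)
for p in [(298,262),(298,240),(350,262),(298,283)]: print(p,h[p[1],p[0]])
print('bottle',cast('top',(197,266),120),'jar',cast('top',(402,284),85))
# corners of toppled tub top face
print(cast('top',[(267,253),(326,252),(328,278),(268,280),(328,286),(269,288)],140))
c1=cv2.resize(t[235:305,250:345,::-1],None,fx=4,fy=4,interpolation=2)
c2=cv2.resize(s[180:300,300:400],None,fx=3,fy=3,interpolation=2)
o=np.zeros((360,690,3),np.uint8);o[:280,:380]=c1;o[:360,385:685]=c2;cv2.imwrite('pics/crop0.png',o)
E
```

```text
px [298.31538462 281.87692308]
55 (array([437.4,  80.9]), array([ 18.7, 143.2]), 0.98)
75 (array([436.4,  80.3]), array([ 18.4, 141.2]), 0.98)
140 (array([433.2,  78.6]), array([ 17.6, 134.9]), 0.98)
px [374.19248826 203.0657277 ]
55 (array([ 629.8, -108.9]), array([137.2, 137.5]), -5.35)
75 (array([ 626.2, -106.8]), array([135.4, 135.6]), -5.35)
140 (array([ 614.4, -100.1]), array([129.2, 129.5]), -5.35)
px [228.42592593 190.88425926]
55 (array([667.7, 250. ]), array([139.2, 139.4]), -5.42)
75 (array([663.6, 247.1]), array([137.3, 137.5]), -5.42)
140 (array([650.1, 237.8]), array([131.1, 131.3]), -5.42)
(298, 262) [130   7 113]
(298, 240) [105   5 110]
(350, 262) [105   5 110]
(298, 283) [179 198 103]
bottle [[477.7299388  314.16454571 120.        ]] jar [[ 427.40054298 -165.26665819   85.        ]]
[[502.59526123 149.79642714 140.        ]
 [502.02632894  14.36159786 140.        ]
 [442.28138084  11.18402887 140.        ]
 [440.64168978 148.21503618 140.        ]
 [424.05478513  11.61601441 140.        ]
 [422.3808496  146.14689216 140.        ]]
```

View pics/crop0.png

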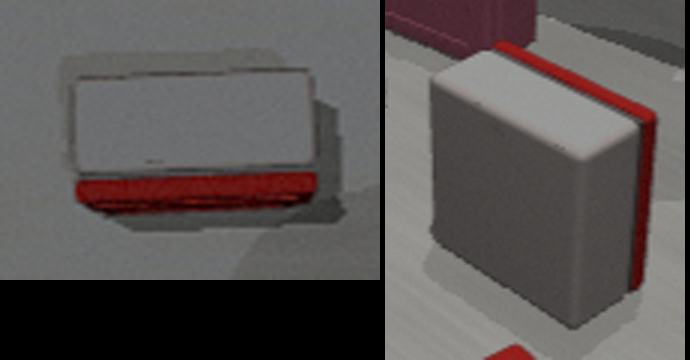

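Confirmed: the white box with the red lid facing the robot. Its lid plane is at x≈428 and its base edge at x≈503, y≈80. The goal origin is about (647,69) with the row turned -5.4°. Next I work out the move to the approach point.

```bash
cat >> h.py <<'E'
def go(x,y,z,yawdeg,s=None):
    s=s or r.sense(); A=R.from_euler('xyz',s['tcp_rot']); B=R.from_euler('xyz',[np.pi,0,np.radians(yawdeg)])
    print('t',round(s['clock'],2),'pos',s['eef_pos'].round(1),'rot',np.degrees(s['tcp_rot']).round(2),'F',s['contact_force'].round(1))
    print('shift cm',(A.inv().apply(np.array([x,y,z])-s['eef_pos'])/10).round(2),'turn',np.degrees((A.inv()*B).as_rotvec()).round(2))
E
python3 -c "
from h import *
go(365,80,231,0)"
```

```text
t 0.1 pos [ 223.4 -583.2  230.6] rot [-179.93   -0.     20.96] F [-0.7 -0.8  0.6]
shift cm [ 3.695e+01 -5.687e+01  3.000e-02] turn [-7.000e-02  1.000e-02  2.096e+01]
```

>>> jog_arm(series=[[[3.7,-5.7,0,0,0,5,8.5],[7.4,-11.4,0,0,0,10,8.5],[11.1,-17,0,0,0,15,8.5],[14.8,-22.7,0,0,0,21,8.5],[18.5,-28.4,0,0,0,21,8.5]]])

```text
clock: 0.72
eef_pos: [289.1, -276.2, 231.1]
tcp_rot: [-3.141, -0.0, -0.003]
contact_force: [1.8, 0.2, 1.1]
opening: 0.997
```

```bash
python3 -c "
from h import *
go(365,80,231,0)"
```

```text
t 0.72 pos [ 289.1 -276.2  231.1] rot [-1.7999e+02 -1.0000e-02 -1.7000e-01] F [1.8 0.2 1.1]
shift cm [ 7.480e+00 -3.564e+01  2.000e-02] turn [-0.01 -0.01 -0.17]
```

>>> jog_arm(series=[[[1.4,-6,0,0,0,0,8.5],[2.6,-12,0,0,0,0,8.5],[4,-18,0,0,0,0,8.5],[5.2,-24,0,0,0,0,8.5],[6.4,-29,0,0,0,0,8.5]]])

```text
clock: 1.35
eef_pos: [353.3, 14.0, 231.4]
tcp_rot: [-3.142, -0.001, 0.0]
contact_force: [1.5, -0.7, 0.1]
opening: 0.993
```

>>> jog_arm(series=[[[0.6,-4,0,0,0,0,8.5],[0.6,-4.2,0,0,0,0,8.5],[0.6,-4.2,0,0,0,0,8.5]]])

```text
clock: 1.72
eef_pos: [359.1, 53.6, 231.1]
tcp_rot: [3.141, 0.001, 0.0]
contact_force: [-0.1, -0.1, 1.1]
opening: 0.992
```

```bash
python3 -c "
from h import *
go(385,80,112,0)
f=r.grab_frame('scene');cv2.imwrite('pics/s1.png',f[:,:,::-1])"
```

```text
t 1.73 pos [359.1  53.6 231.1] rot [1.7998e+02 4.0000e-02 3.0000e-02] F [-0.1 -0.1  1.1]
shift cm [ 2.6  -2.64 11.9 ] turn [0.02 0.04 0.03]
```

View pics/s1.png

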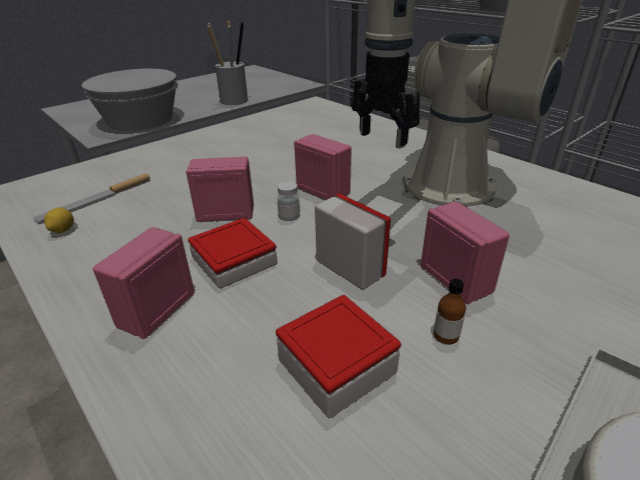

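The arm is in front of the tub at (360,110) with the fingers open and everything standing. Now I descend to the push height.

>>> jog_arm(series=[[[0.6,-2.6,3,0,0,0,8.5],[1.2,-2.6,6,0,0,0,8.5],[1.8,-2.6,9,0,0,0,8.5],[2.6,-2.6,11.9,0,0,0,8.5],[2.6,-2.6,11.9,0,0,0,8.5]]])

```text
clock: 2.4
eef_pos: [384.3, 78.4, 111.0]
tcp_rot: [3.141, 0.004, -0.003]
contact_force: [0.4, 0.8, -0.1]
opening: 0.999
```

>>> jog_arm(series=[[[1,0,0,0,0,0,8.5],[1.5,0,0,0,0,0,8.5]]])

```text
clock: 2.65
eef_pos: [402.2, 79.7, 113.6]
tcp_rot: [-3.141, -0.003, -0.001]
contact_force: [-0.3, -0.5, -0.1]
opening: 0.999
```

```bash
python3 -c "
from h import *
go(490,80,112,0)
f=r.grab_frame('scene');cv2.imwrite('pics/s2.png',f[120:320,250:550,::-1].repeat(2,0).repeat(2,1))"
```

```text
t 2.65 pos [402.2  79.7 113.6] rot [-1.7997e+02 -1.5000e-01 -8.0000e-02] F [-0.3 -0.5 -0.1]
shift cm [ 8.78 -0.04  0.18] turn [-0.03 -0.15 -0.08]
```

View pics/s2.png

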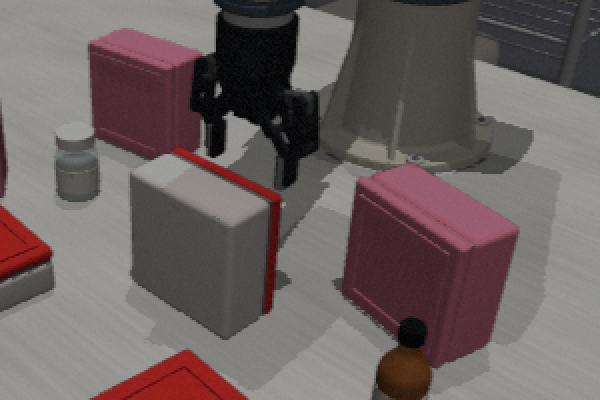

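The fingers stand just before the lid, near its top (tips at crop (215,150) and (285,185)). I push slowly.

>>> jog_arm(series=[[[0.6,0,0,0,0,0,8.5],[1.2,0,0,0,0,0,8.5],[1.8,0,0,0,0,0,8.5],[2.4,0,0,0,0,0,8.5],[3,0,0,0,0,0,8.5]]])

```text
clock: 3.32
eef_pos: [430.6, 79.8, 112.2]
tcp_rot: [3.142, 0.001, -0.001]
contact_force: [-1.5, -0.5, 1.2]
opening: 0.995
```

```bash
python3 -c "
from h import *
go(490,80,112,0)
f=r.grab_frame('scene');cv2.imwrite('pics/s3.png',f[120:320,250:550,::-1].repeat(2,0).repeat(2,1))"
```

```text
t 3.33 pos [430.6  79.8 112.2] rot [ 1.8e+02  3.0e-02 -4.0e-02] F [-1.5 -0.5  1.2]
shift cm [ 5.94 -0.03  0.02] turn [ 0.    0.03 -0.04]
```

View pics/s3.png

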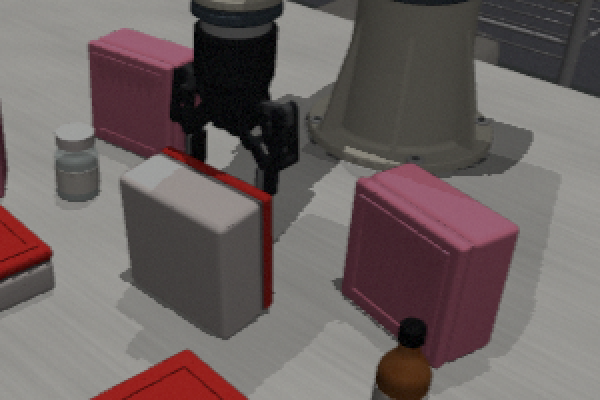

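The tub is tipping: its top has moved from crop (180,150) to (168,148), and the base edge stays put at (225,335). I continue.

>>> jog_arm(series=[[[0.6,0,0,0,0,0,8.5],[1.2,0,0,0,0,0,8.5],[1.8,0,0,0,0,0,8.5],[2.4,0,0,0,0,0,8.5],[3,0,0,0,0,0,8.5]]])

```text
clock: 4.0
eef_pos: [461.0, 79.8, 112.3]
tcp_rot: [-3.142, -0.0, -0.001]
contact_force: [-0.1, 0.1, 0.1]
opening: 1.0
```

```bash
python3 -c "
from h import *
go(490,80,112,0)
f=r.grab_frame('scene');cv2.imwrite('pics/s4.png',f[120:320,250:550,::-1].repeat(2,0).repeat(2,1))"
```

```text
t 4.0 pos [461.   79.8 112.3] rot [-1.8e+02 -1.0e-02 -5.0e-02] F [-0.1  0.1  0.1]
shift cm [ 2.9  -0.03  0.03] turn [-0.   -0.01 -0.05]
```

View pics/s4.png

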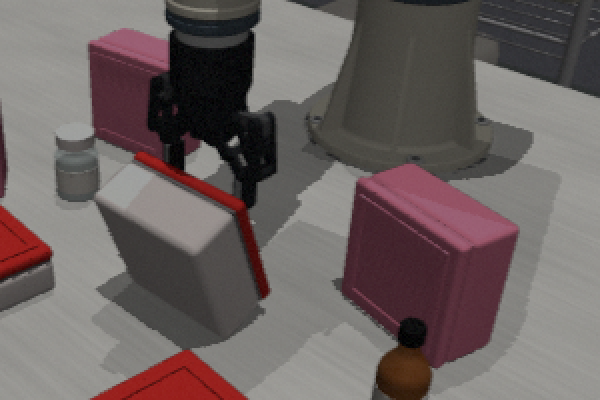

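It is tilted about 20° and pivoting cleanly. A little more takes it past balance.

>>> jog_arm(series=[[[0.5,0,0,0,0,0,8.5],[1,0,0,0,0,0,8.5],[1.5,0,0,0,0,0,8.5],[2,0,0,0,0,0,8.5],[2.3,0,0,0,0,0,8.5]]])

```text
clock: 4.68
eef_pos: [483.9, 79.7, 112.3]
tcp_rot: [-3.142, -0.0, -0.001]
contact_force: [-0.7, 0.2, -0.5]
opening: 0.994
```

>>> jog_arm(series=[[[0,0,0,0,0,0,8.5],[0,0,0,0,0,0,8.5],[0,0,0,0,0,0,8.5],[0,0,0,0,0,0,8.5],[0,0,0,0,0,0,8.5]]])

```text
clock: 5.3
eef_pos: [483.4, 79.8, 112.3]
tcp_rot: [-3.142, -0.0, -0.001]
contact_force: [-0.7, -1.1, 1.0]
opening: 0.993
```

```bash
python3 -c "
from h import *
go(490,80,112,0)
f=r.grab_frame('scene');cv2.imwrite('pics/s5.png',f[120:420,100:500,::-1].repeat(2,0).repeat(2,1))"
```

```text
t 5.3 pos [483.4  79.8 112.3] rot [-1.8e+02 -0.0e+00 -4.0e-02] F [-0.7 -1.1  1. ]
shift cm [ 0.65 -0.03  0.03] turn [-0.   -0.   -0.04]
```

View pics/s5.png

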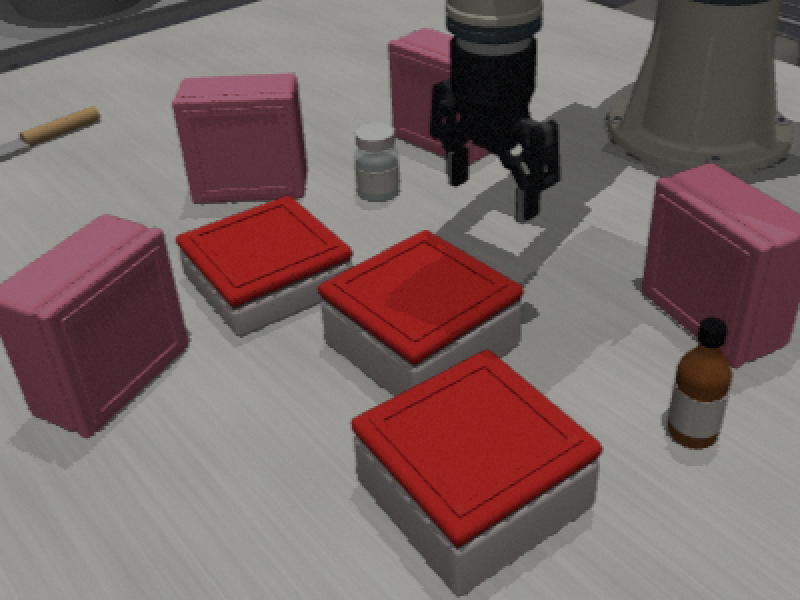

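The tub now stands on its base, lid up. I back off, lower the fingers in front of it, and measure again.

>>> jog_arm(series=[[[-2,0,0,0,0,0,8.5],[-4,0,0,0,0,0,8.5],[-5,0,3,0,0,0,8.5],[-5,0,6,0,0,0,8.5],[-5,0,9,0,0,0,8.5]]])

```text
clock: 5.98
eef_pos: [433.7, 79.9, 21.7]
tcp_rot: [-3.141, -0.001, -0.001]
contact_force: [0.2, 0.3, 0.0]
opening: 0.999
```

Run:
```python
from h import *
go(470,80,20,-5.4)
f=r.grab_frame('top');cv2.imwrite('pics/t6.png',f[:,:,::-1])
g=r.grab_frame('scene');cv2.imwrite('pics/s6.png',g[:,:,::-1])
for n,im in(('top',f),('scene',g)):
  for b in blobs(redmask(im),300):
    print(n,b.mean(0).round(),[rect(cast(n,b,z)) for z in (55,75)])
```

```text
t 5.97 pos [433.7  79.9  21.7] rot [-1.7999e+02 -5.0000e-02 -4.0000e-02] F [0.2 0.3 0. ]
shift cm [ 3.63 -0.02  0.17] turn [-0.01 -0.05  5.36]
top [298. 225.] [(array([578.2,  81.6]), array([139.7, 138.6]), 1.04), (array([575.2,  81.1]), array([137.8, 136.7]), 1.04)]
top [374. 203.] [(array([ 629.8, -108.8]), array([137.2, 137.6]), -5.37), (array([ 626.1, -106.8]), array([135.4, 135.7]), -5.37)]
top [228. 191.] [(array([667.7, 250. ]), array([139. , 139.5]), -5.49), (array([663.6, 247.1]), array([137.1, 137.6]), -5.49)]
scene [337. 341.] [(array([657.4, 239.3]), array([146.8, 144.3]), -5.54), (array([670.4, 252.8]), array([141.1, 138.7]), -5.54)]
scene [310. 267.] [(array([565.7,  68.2]), array([147.1, 148.3]), 1.05), (array([582.2,  88.4]), array([141.4, 142.6]), 1.05)]
scene [231. 244.] [(array([ 636.3, -100.4]), array([146.4, 137.7]), -5.53), (array([650. , -73.7]), array([140.7, 132.3]), -5.53)]
```

View pics/t6.png

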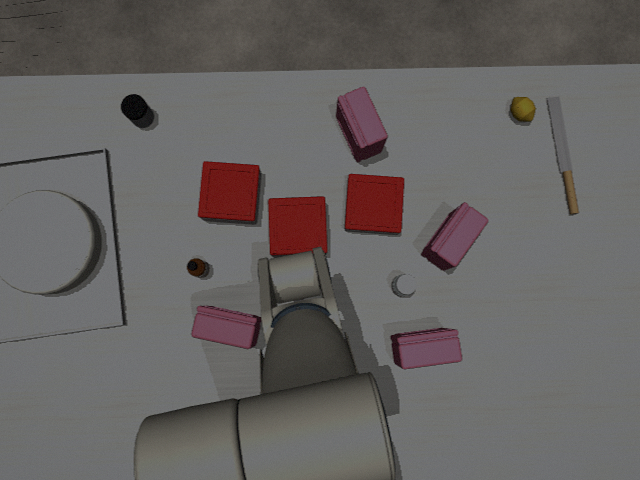

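View pics/s6.png

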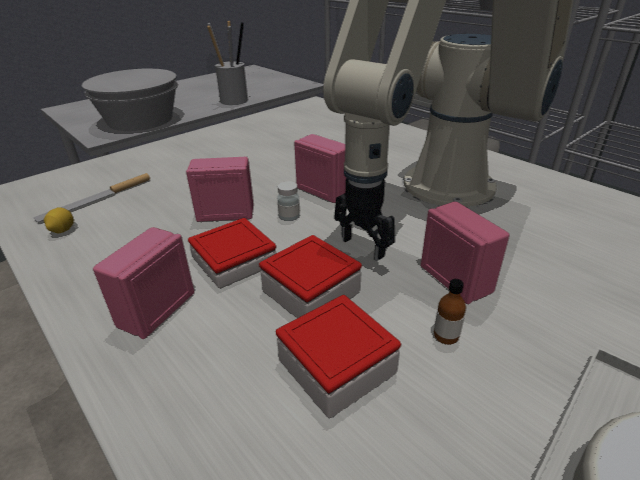

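The top view shows the tub upright at (298,226), centre (575,81) and yaw about +1°. The goal is (647,69) at -5.4°, and the other objects have not moved. I turn the open fingers to the row's angle and push.

>>> jog_arm(series=[[[0.8,0,0.1,0,0,1.8,8.5],[1.6,0,0.2,0,0,3.6,8.5],[2.4,0,0.3,0,0,5.4,8.5],[3,0,0.4,0,0,5.4,8.5],[3.6,0,0.4,0,0,5.4,8.5]]])

```text
clock: 6.7
eef_pos: [469.9, 79.7, 18.4]
tcp_rot: [-3.142, -0.0, -0.095]
contact_force: [-0.1, 0.2, -0.3]
opening: 0.996
```

```bash
python3 -c "
from h import *
go(545,78.5,18,-5.4)"
```

```text
t 6.7 pos [469.9  79.7  18.4] rot [-180.     -0.     -5.43] F [-0.1  0.2 -0.3]
shift cm [ 7.49 -0.59  0.04] turn [-0.   -0.   -0.03]
```

>>> jog_arm(series=[[[0.8,-0.1,0,0,0,0,8.5],[1.5,-0.1,0,0,0,0,8.5],[2.2,-0.2,0,0,0,0,8.5],[2.9,-0.3,0,0,0,0,8.5],[3.6,-0.3,0,0,0,0,8.5]]])

```text
clock: 7.32
eef_pos: [505.7, 79.4, 18.1]
tcp_rot: [3.141, 0.001, -0.095]
contact_force: [-2.6, 1.4, -0.2]
opening: 0.998
```

>>> jog_arm(series=[[[0.7,-0.1,0,0,0,0,8.5],[1.4,-0.1,0,0,0,0,8.5],[2.1,-0.2,0,0,0,0,8.5],[2.8,-0.2,0,0,0,0,8.5],[3.5,-0.3,0,0,0,0,8.5]]])

```text
clock: 7.95
eef_pos: [541.2, 78.9, 18.3]
tcp_rot: [3.142, 0.0, -0.095]
contact_force: [-2.0, -0.1, -1.1]
opening: 0.996
```

```bash
cat >> h.py <<'E'
def meas(tag):
    f=r.grab_frame('top');cv2.imwrite(f'pics/{tag}.png',f[:,:,::-1])
    B=sorted(blobs(redmask(f),800),key=lambda b:b[:,0].mean()); o=[]
    for b,z in zip(B,(75,75,55)):
        o.append(rect(cast('top',b,z))); print(b.mean(0).round(),o[-1])
    L,T,W=[np.array(k[0]) for k in o]; v=L-W; v/=np.linalg.norm(v); u=np.array([v[1],-v[0]])
    print('tub in left frame x,y',((T-L)@u).round(1),((T-L)@v).round(1),'from mid',((T-(L+W)/2)@u).round(1),((T-(L+W)/2)@v).round(1),'row deg',np.degrees(np.arctan2(-v[0],v[1])).round(2))
E
python3 -c "
from h import *
go(566,77,18,-5.4)
meas('t7')"
```

```text
t 7.95 pos [541.2  78.9  18.3] rot [180.     0.    -5.45] F [-2.  -0.1 -1.1]
shift cm [ 2.49 -0.05  0.03] turn [ 0.    0.   -0.05]
[228. 191.] (array([663.5, 247.2]), array([137.1, 137.6]), -5.41)
[302. 190.] (array([659.8,  72.2]), array([136.7,  63.4]), -6.47)
[374. 203.] (array([ 630. , -108.7]), array([136.8, 138.1]), -5.33)
tub in left frame x,y 12.7 -174.6 from mid 12.7 4.2 row deg -5.38
```

View pics/t7.png

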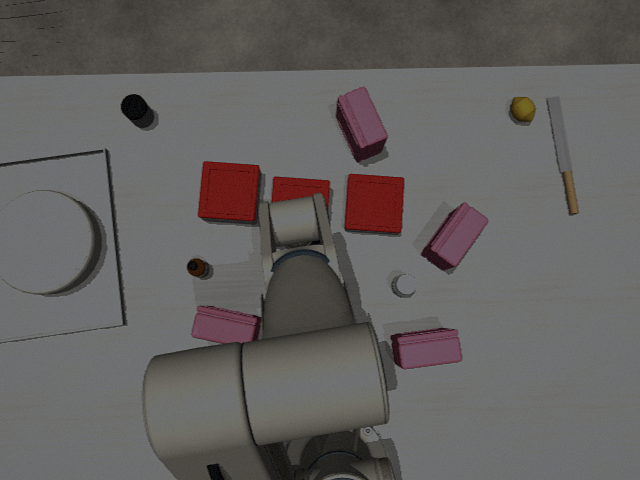

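The arm hides the tub's near part, but the visible rear edge puts the tub centre near (623,75.8), turned -6°. About 24 mm remain. I push nearly all of that with a slight drift to the right, then back off to see it fully.

>>> jog_arm(series=[[[0.6,0.1,0,0,0,0,8.5],[1.2,0.2,0,0,0,0,8.5],[1.8,0.3,0,0,0,0,8.5],[2.2,0.4,0,0,0,0,8.5],[2.2,0.4,0,0,0,0,8.5]]])

```text
clock: 8.62
eef_pos: [563.2, 72.8, 18.4]
tcp_rot: [-3.141, -0.001, -0.095]
contact_force: [0.8, -0.4, 0.2]
opening: 0.994
```

>>> jog_arm(series=[[[-2,0,0,0,0,0,8.5],[-5,0,0,0,0,0,8.5],[-9,0,0,0,0,0,8.5],[-13,0,0,0,0,0,8.5],[-15,0,0,0,0,0,8.5]]])

```text
clock: 9.25
eef_pos: [411.2, 87.1, 18.4]
tcp_rot: [3.142, 0.0, -0.095]
contact_force: [-0.5, 0.6, -0.3]
opening: 0.989
```

```bash
python3 -c "
from h import *
go(566,77,18,-5.4)
meas('t8')"
```

```text
t 9.25 pos [411.2  87.1  18.4] rot [ 1.80e+02  1.00e-02 -5.43e+00] F [-0.5  0.6 -0.3]
shift cm [15.51 -0.46  0.04] turn [ 0.    0.01 -0.03]
[228. 191.] (array([663.6, 246.9]), array([137.6, 137.8]), -5.49)
[301. 197.] (array([644. ,  69.7]), array([136.2, 138.2]), -5.4)
[374. 203.] (array([ 629.7, -108.9]), array([137.2, 137.6]), -5.37)
tub in left frame x,y -2.7 -178.3 from mid -2.7 0.4 row deg -5.44
```

View pics/t8.png

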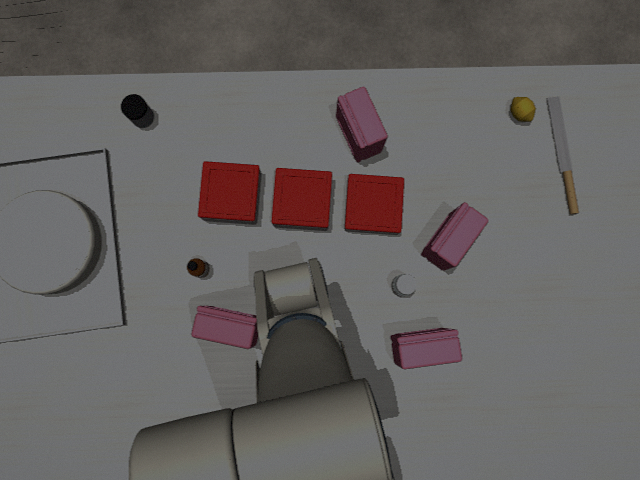

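All three lids now line up in the top view at (230,191), (302,198) and (375,204). The tub is 2.7 mm in front of line, 0.4 mm off the middle, and square. One check from the other view before handing in.

```bash
python3 -c "
from h import *
f=r.grab_frame('scene');cv2.imwrite('pics/s9.png',f[:,:,::-1])
for b,z in zip(sorted(blobs(redmask(f),300),key=lambda b:-b[:,0].mean()),(75,75,55)): print(rect(cast('scene',b,z)))
s=r.sense();print(s['clock'],s['contact_force'])"
```

```text
(array([670.4, 252.8]), array([141.1, 138.5]), -5.52)
(array([650.7,  76.9]), array([143.9, 138.1]), -5.35)
(array([ 635.8, -100.2]), array([146.2, 138.6]), -5.63)
9.35 [-0.29614138  0.32584436 -0.42852125]
```

View pics/s9.png

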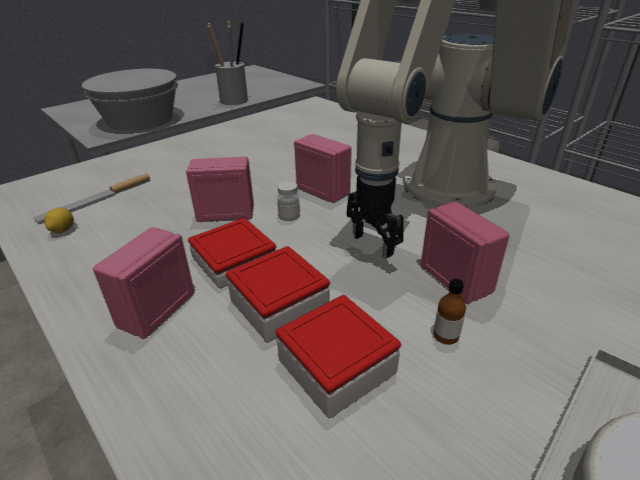

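The scene view agrees. The tub stands in the row at (278,290), the bottle (450,315) and jar (288,202) are untouched, and the gripper is clear. I hand it in.

```bash
python3 -c "
from rig import r
print(r.sign_off())"
```

```text
the job is handed in; nothing more can be done
None
```

I tipped the toppled white tub back onto its base by pushing with the open fingers near the top of its lid. I then pushed it square into the gap, backed the gripper off, and handed the job in at about 9.4 s of the 48 s allowed.

- **Top camera:** the tub's front is 2.7 mm short of the left tub's line. It is 0.4 mm off the middle of the gap and square to the row within about 0.1°. The left and low tubs measured unmoved, within 0.5 mm.
- **Scene camera:** the tub, the bottle and the jar stand upright, with the bottle and jar at the same pixels as at the start. The gripper touches nothing and reads about 0 N.
- **Disagreement:** the scene camera's absolute positions are 6–9 mm off the top camera's for all three tubs, because its lid outlines include the lid sides. Its relative positions and angles agree with the top view to a few millimetres. No check failed.

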